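# Stack a second layer of bullion packs on a separator and draw the keeper arm over it

### The arm

A 7-joint arm with a two-finger parallel gripper is mounted at the origin on the work surface. World frame = base frame: x ahead of the robot, y to its left, z up, the work surface at z = 0. Lengths are in mm, angles in rad, forces in N, time in s.
With the tool pointing down it reaches from about 350 to 900 mm from the base axis. Payload 8.1 kg.
Tool frame: the origin (TCP) lies on the centre line of the jaws, within the pads' length; the fingertips stand 22 mm ahead of it and the grasp point (between the pads) lies 3 mm ahead of it; z points along the fingers, y is the direction in which the jaws open and shut (so a half turn about z gives the same grasp; the last joint's range is limited). The gripper opens to 92 mm and grips with 3 to 60 N. Pads are 19 mm wide; open, the fingers measure 130 mm over their backs; the gripper's body (75 mm by 190 mm) begins 47 mm behind the grasp point.
Start: joints at [-1.305, 0.434, 0.025, 1.573, -0.012, 1.134, -0.075], TCP at [225.338, 582.979, 210.042] pointing down, gripper open.
Joint ranges: [-2.62, 2.62], [-0.44, 2.09], [-1.27, 1.32], [0.08, 2.57], [-1.32, 4.46], [0.12, 2], [-2.74, 2.74]. Speed limits (rad/s): [2.22, 2.22, 3.01, 3.01, 3.14, 3.14, 3.14].

### API

Orientations are given as [roll, pitch, yaw] about the fixed x, y, z axes, in that order (R = Rz(yaw) Ry(pitch) Rx(roll)).
In Python, from plant import r gives the robot as it stands.
- The arm moves only by the tool servo_tool, never from a script. Its argument "commands" is a list that holds one entry, the list of rows, each a list of 4 numbers: the shift along the tool's x, y, z as a fraction of full scale, then the turn about the tool's z as a fraction of full scale. In form: [[[tx, ty, tz, yaw], ...]]. A call has 1 to 12 rows; each row is the pose to reach, as a shift and turn from the pose commanded when the call began, along the tool's axes at that moment; what a row does not reach only later rows make up. Full scale, the value 1, is 0.15 m for a shift and 60 degrees for a turn. A row lasts 1/8 s, in which the tool goes at most 62.5 mm and 10.7 degrees, less where a joint would pass 70% of its speed; a pose out of reach is approached as far as the arm can. A call with a number of a shift or a turn outside -1 to 1 is refused whole. A call with a gripper value outside its range is refused whole. "grip" is the opening, from -1 (shut) to 1 (fully open), so that 0 is half open, set as the call begins (left out, the last holds). The fingers move at their own pace and stop on an object; the grip force is fixed at half the most. Time passes only in rows, so rows that repeat a pose let the fingers close. It gives the time, the measured TCP pose, the force and the opening at its end, in the units of the state.
- r.state(): the state, without advancing time (a new reading comes with each control period).
- r.camera(name): name is "scene" or "top" or "wrist"; returns a dict with "image" (384x512x3 uint8, red, green, blue), "fovy" (degrees; the focal length in pixels is half the picture's height over the tangent of half this angle, whatever the lens; pixels are square), "cx", "cy" (the principal point, pixels), "R" (3x3) and "t" (3): a world point X has camera coordinates R X + t. Camera axes: x right, y down, z forward; pixel columns grow to the right and rows downward; lengths in mm; the calibration is good to about 2 mm. A picture is of the moment at which its call begins. There is no depth.
- r.close_job(): hands the job in, once; it reports no verdict.
The state is a dict: "time_s": time; "joints": joint angles; "joint_velocities": joint speeds; "joint_efforts": joint torques, N m; "ee_pos": TCP position; "ee_rot": TCP orientation; "ft_force": force on the tool from outside, world axes, zero at the start; "moment": the same for the moment, N m; "grip_width": finger opening in mm.
Only numpy, scipy, OpenCV 4.12 (cv2) and the standard library are available. Lean on these libraries where they do the work, as an engineer would, in place of code of your own. Each camera call takes 0.05 s, during which the arm holds its last target. There are 200 camera calls.

### The job

At the bullion counter, set the separator card squarely on the layer of gold bars in the packing fixture, then stack the second tray of bars squarely on the card; let neither drop. Then push the keeper arm's lock button fully down and, after that, pull the arm out over the stack by its knob until its pointer stands level with the set mark on the scale, to within half a 10 mm division. Finish while holding the knob there, as the return spring would pull the arm back in; do not shift the set mark, the calculator, the bundle of notes or the stamp.

Things in the scene. Friction and masses are not known exactly. Their poses are not given: they have to be found in the camera images.
- fixture: Fixed packing fixture. Origin: centre of the stack plate, on the table. Plate 100 (x) x 150 (y) x 10 mm, lips 6 mm high round the lower tray; both long sides free. A grey sleeve, 40 mm wide, y=105 to 315 mm, top at z=73 mm, holds the steel keeper arm, which slides out along the fixture's -y over the stack. Arm underside at z=54 mm, top at 66 mm; a finished stack is 47 mm high.
- lower_pack: Lower layer, loose on the stack plate: grey tray with six gold bars (2 x 3), to the touch a block 56 (x) x 130 (y) x 16 mm, about 0.3 kg. Origin: centre of its underside; its underside is 10 mm above the table. Its x and y lie along the fixture's.
- separator: Separator: stiff brown card, 64 (x) x 136 (y) x 5 mm thick, about 50 g. Origin: centre of its underside. Starts lying on a fixed plywood riser (34 x 100 mm, 30 mm high) centred under it, so that its long edges overhang 15 mm. The riser turns with it.
- upper_pack: Second layer: loose tray like the lower one, 56 (x) x 130 (y) x 16 mm, 0.2 to 0.4 kg. Origin: centre of its underside. Starts lying on a like riser (34 x 100 x 30 mm high) centred under it, long edges overhanging 11 mm. Which of the two riser places holds it varies.
- pull_knob (a point): Upright black round knob on the keeper arm's head, 20 mm in diameter, 44 mm tall, fixed to the arm. This point: centre of its foot, 66 mm above the table; its top is at 110 mm. With the arm fully in it stands at y=+90 mm of the fixture, x=0, and it moves along the fixture's -y.
- keeper_arm (a joint): Extension of the keeper arm in m: 0 fully in (start), at most 0.13. Locked until the lock button is down. A return spring pulls it in with about 3 N at 0 rising to 5.5 N at 0.12, with some 0.5 N of friction.
- pointer_tip (a point): Top of the arm's pointer, a thin upright steel blade that rides in the slot on the sleeve's top. At extension e it is at y = 295 mm - e of the fixture.
- lock_button (a joint): Press of the lock button in m: 0 up and locked, 0.008 fully down. It takes about 4 N to move and stays where it is left; the arm comes free past about 0.0055.
- button_top (a point): Centre of the top face of the lock button, a round white button 28 mm in diameter on the sleeve at y=150 mm of the fixture, its top 90 mm above the table when up, 82 mm when down. It is pushed straight down.
- set_mark (a joint): Setting in m of the set mark, a small dark rider beside the slot on the sleeve's scale: the pointer is level with it when joint keeper_arm has the same value. 0.05 to 0.11. Scale lines are 10 mm apart, longer every 50 mm, zero at y=295 mm of the fixture.
- mark_line (a point): Top of the rider's thin line, next to the slot; it is at y = 295 mm - setting of the fixture.
- calculator: Bystander: grey desk calculator, 75 x 120 x 18 mm, between robot and fixture. Origin: centre of its underside.
- notes: Bystander: strapped bundle of notes, 70 x 150 x 30 mm, beyond the work. Origin: centre of its underside.
- stamp: Bystander: wooden hand stamp standing upright, 36 mm in diameter, 70 mm tall, beyond the work. Origin: centre of its underside.
Not all that is in view belongs to the job. Leave any orange or purple look-alike of the upper_pack alone.

How it is judged (in metres and radians):
On the way, in this order (a step that is already met when the one before it is completed fails the run):
1. the separator lies squarely on the lower layer, let go (horizontal distance between separator and lower_pack below 0.012 m and angle between the y axis of separator and the y axis of lower_pack, either way round below 0.15 rad and z of separator in the frame of fixture between 0.0235 and 0.0285 m and angle between separator's own z axis and vertical below 0.06 rad and contact force between the fingers and separator below 0.1 N and linear speed of separator below 0.02 m/s), for 0.2 s.
2. the second tray lies squarely on the separator, let go (horizontal distance between each of separator, upper_pack and lower_pack below 0.012 m and angle between the y axis of each of separator, upper_pack and the y axis of lower_pack, either way round below 0.15 rad and z of separator in the frame of fixture between 0.0235 and 0.0285 m and angle between each of separator, upper_pack's own z axis and vertical below 0.06 rad and z of upper_pack in the frame of fixture between 0.0285 and 0.0335 m and contact force between the fingers and upper_pack below 0.1 N and linear speed of upper_pack below 0.02 m/s), for 0.2 s.
3. the lock button is down while the arm is still in (value of joint lock_button above 0.0055 m and value of joint keeper_arm below 0.008 m), for 0.1 s.
At the end, for the whole second after the job is handed in: Lower layer within 8 mm of its place; separator, then second tray flat on it, each within 12 mm and 0.15 rad of it; button down past 5.5 mm; pointer within 5 mm of the set mark, the fingers still holding the knob (over 1 N); neither fingers nor arm touching the second tray (horizontal distance between lower_pack and fixture below 0.008 m and z of lower_pack in the frame of fixture below 0.013 m and horizontal distance between each of separator, upper_pack and lower_pack below 0.012 m and angle between the y axis of each of separator, upper_pack and the y axis of lower_pack, either way round below 0.15 rad and z of separator in the frame of fixture between 0.0235 and 0.0285 m and angle between each of separator, upper_pack's own z axis and vertical below 0.06 rad and z of upper_pack in the frame of fixture between 0.0285 and 0.0335 m and contact force between each of the fingers, keeper_arm and upper_pack below 0.1 N and value of joint lock_button above 0.0055 m and y of pointer_tip in the frame of mark_line between -0.005 and 0.005 m and value of joint keeper_arm above 0.04 m and contact force between the fingers and keeper_arm above 1 N); the arm keeps its last pose, push and grip.
It fails at once if a bystander was shifted by over 20 mm (distance of any of calculator, notes, stamp from where it was at the start of the episode above 0.02 m).
It fails at once if the set mark was shifted (distance of mark_line from where it was at the start of the episode above 0.004 m).
It fails at once if the separator or the tray was dropped (let go over 18 mm up) ((contact force between each of the arm, the fingers and separator below 0.05 N and linear speed of separator above 0.6 m/s) or (contact force between each of the arm, the fingers and upper_pack below 0.05 N and linear speed of upper_pack above 0.6 m/s)).
It also fails if it takes over 67 s, if anything falls off the work surface, if the arm or the gripper's body presses on something with over 40 N, if the wrist force passes 120 N, or if a joint passes its speed limit or range.

## Working session

There is one attempt and no reset: what is moved stays moved. The work goes in short steps, Python scripts to look and compute and a tool call to move; the robot and the scene stay as the last step left them, time stands still between calls to the robot, and variables do not carry over. Pictures are saved under pics/ and viewed, about 8 in all and at most 12, crops included, and the job is handed in when it is done.

Besides the shell and the picture viewer there is one more tool, called after "Emit:" by a JSON object that holds its "op" and its "data", one argument or row to a line. servo_tool: Moves the arm, as the interface text tells. Shift numbers are shares of 0.15 m and turn numbers shares of 60 degrees, none past 1 either way. Its arguments: {"type":"object","properties":{"commands":{"type":"array"},"grip":{"type":"number"}},"required":["commands"]}

```bash
ls; mkdir -p pics
python3 - <<'E'
from plant import r
import cv2
print(r.state())
for n in ("scene","top"):
    c=r.camera(n); cv2.imwrite(f"pics/{n}0.png",c["image"][:,:,::-1]); print(n,c["fovy"],c["cx"],c["cy"],c["R"],c["t"])
a=cv2.imread("pics/scene0.png");b=cv2.imread("pics/top0.png")
cv2.imwrite("pics/topbig.png",cv2.resize(b,(800,600),interpolation=cv2.INTER_CUBIC))
E
```

```text
pics
{'time_s': 0.0, 'joints': array([-1.30459835,  0.43522809,  0.02496655,  1.57410797, -0.01159188,
        1.13398017, -0.07510529]), 'joint_velocities': array([ 1.63814799e-03, -1.29301401e-03, -8.57735590e-04, -7.67199153e-04,
        6.16528140e-05, -2.77722586e-05,  3.32767640e-04]), 'joint_efforts': array([ 3.75898862e-04, -6.67847872e+01,  9.84749347e-01, -3.14457572e+01,
       -6.07067370e-02,  4.29645984e-02,  1.51714930e-04]), 'ee_pos': array([225.16989085, 582.45204579, 209.23754089]), 'ee_rot': array([-3.14002089e+00,  1.48137533e-04,  2.77272885e+00]), 'ft_force': array([-0.18936977,  0.2943367 ,  0.56119189]), 'moment': array([ 0.00585369, -0.00030782,  0.03573399]), 'grip_width': 91.9779505315723}
scene 52.71173258105293 250.52892085399776 188.21816630877913 [[ 0.43176072  0.90198313  0.00301708]
 [ 0.6570684  -0.31223002 -0.68612939]
 [-0.61793511  0.29822615 -0.72747327]] [-180.76394968 -325.85174741 1424.67423678]
top 53.059539176774926 258.12932480789556 193.6052920229482 [[ 0.02579614 -0.99966649 -0.00120767]
 [-0.97278162 -0.02482406 -0.23039027]
 [ 0.23028345  0.00711798 -0.97309756]] [ -64.57412076  569.94857067 1177.18858709]
```

View pics/topbig.png

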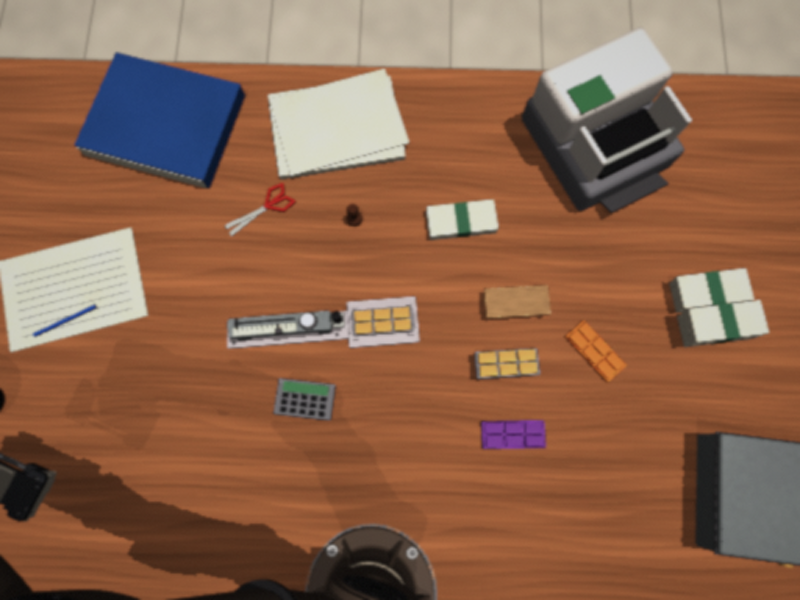

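View pics/scene0.png

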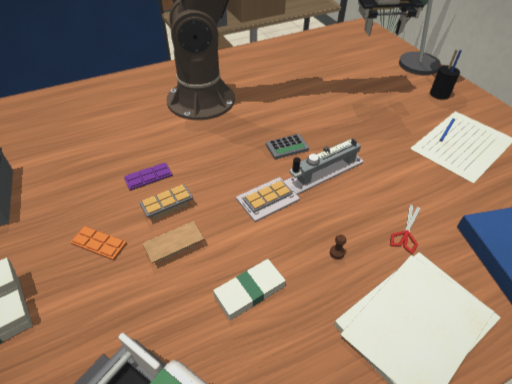

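The top view (px in the 800x600 enlargement) shows the fixture plate with lower tray at (383,321), the sleeve to its left with button (307,320) and knob (337,318), and the separator at (516,302). It also shows the gold tray at (507,363), with the orange and purple decoys at (596,350) and (513,434). The calculator is at (305,399), the stamp at (352,215) and the notes at (461,219). The scene view agrees.

```bash
cat > h.py <<'E'
import numpy as np, cv2
def ray(c,uv):
    f=c["image"].shape[0]/2/np.tan(np.radians(c["fovy"])/2)
    uv=np.atleast_2d(uv).astype(float)
    d=np.c_[(uv[:,0]-c["cx"])/f,(uv[:,1]-c["cy"])/f,np.ones(len(uv))]
    R=np.array(c["R"]);return -R.T@np.array(c["t"]),d@R
def world(c,uv,z):
    o,d=ray(c,uv); return (o+d*((z-o[2])/d[:,2])[:,None])[:,:2]
def proj(c,X):
    f=c["image"].shape[0]/2/np.tan(np.radians(c["fovy"])/2)
    p=np.atleast_2d(X)@np.array(c["R"]).T+np.array(c["t"])
    return np.c_[f*p[:,0]/p[:,2]+c["cx"],f*p[:,1]/p[:,2]+c["cy"]]
def rect(c,mask,z):
    "min-area rectangle of the mask's largest blob, in world at height z: centre, (short,long), yaw of long axis (deg, from +y)"
    cs,_=cv2.findContours(mask.astype(np.uint8),cv2.RETR_EXTERNAL,cv2.CHAIN_APPROX_NONE)
    k=max(cs,key=cv2.contourArea)[:,0]
    b=cv2.boxPoints(cv2.minAreaRect(world(c,k,z).astype(np.float32)))
    e=[b[1]-b[0],b[2]-b[1]]; e.sort(key=np.linalg.norm); l=e[1]*(1 if e[1][1]>0 else -1)
    return b.mean(0).round(1),np.linalg.norm(e,axis=1).round(1),np.degrees(np.arctan2(-l[0],l[1])).round(2)
E
python3 - <<'E'
from plant import r
from h import *
c=r.camera("top"); im=c["image"]; hsv=cv2.cvtColor(im,cv2.COLOR_RGB2HSV)
def win(m,u0,v0,u1,v1):
    o=np.zeros_like(m); s=1.5625; a=slice(int(v0/s),int(v1/s)),slice(int(u0/s),int(u1/s)); o[a]=m[a]; return o
gold=(hsv[...,0]>14)&(hsv[...,0]<28)&(hsv[...,1]>120)&(hsv[...,2]>170)
close=lambda m:cv2.morphologyEx(m.astype(np.uint8),cv2.MORPH_CLOSE,np.ones((5,5)))
print("upper gold",rect(c,close(win(gold,460,330,555,395)),46))
print("lower gold",rect(c,close(win(gold,345,295,425,350)),26))
for p in [(500,302),(530,302),(470,302),(480,345)]: print(p,hsv[int(p[1]/1.5625),int(p[0]/1.5625)])
for z,n,p in [(35,'sep corners',(484,290)),(35,'',(548,287)),(35,'',(550,316)),(35,'',(487,319)),(90,'button',(307,320)),(110,'knobtop',(337,317)),(10,'plate',(346,302)),(10,'',(415,298)),(10,'',(419,340)),(10,'',(350,346)),(0,'calc',(305,399)),(0,'',(276,413)),(0,'',(332,418))]:
    print(n,world(c,np.array(p)/1.5625,z).round(1))
x=im[int(265/1.5625):int(460/1.5625),int(210/1.5625):int(560/1.5625)]
cv2.imwrite("pics/crop.png",cv2.resize(x[:,:,::-1],None,fx=3.5,fy=3.5,interpolation=cv2.INTER_CUBIC)); print(x.shape)
E
```

```text
upper gold (array([ 456. , -267.4], dtype=float32), array([ 47.5, 114.1], dtype=float32), np.float32(5.27))
lower gold (array([542.7,  -5.2], dtype=float32), array([ 46.2, 114.8], dtype=float32), np.float32(6.15))
(500, 302) [ 15 130 173]
(530, 302) [ 15 130 175]
(470, 302) [ 11 163 149]
(480, 345) [ 11 162 153]
sep corners [[ 610.7 -221.1]]
 [[ 620.8 -357.7]]
 [[ 557.5 -360.1]]
 [[ 547.6 -227.1]]
button [[524.7 143.1]]
knobtop [[528.2  80.6]]
plate [[582.8  74.7]]
 [[595.5 -74.6]]
 [[503.4 -85.1]]
 [[486.7  61.6]]
calc [[373.3 152. ]]
 [[342.8 210.8]]
 [[335.5  93.1]]
(125, 224, 3)
```

View pics/crop.png

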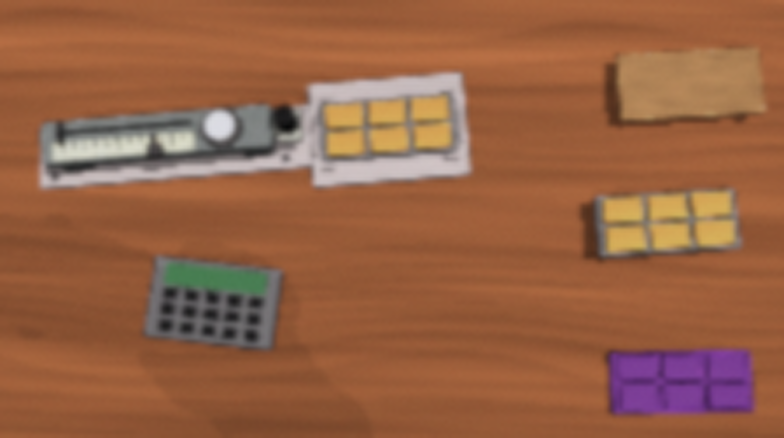

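The crop confirms the layout, with the fixture yawed about 6°. The rider sits near crop px (155,143). Next I'll look at the fixture from close with the wrist camera.

```bash
cat >> h.py <<'E'
def go(r,xyz,yaw_deg):
    "shift/turn fractions from the measured pose to the target"
    s=r.state(); p=np.array(s["ee_pos"]); from_=np.array(s["ee_rot"])
    from scipy.spatial.transform import Rotation as Ro
    R=Ro.from_euler("xyz",from_).as_matrix()
    d=R.T@(np.array(xyz)-p)
    dy=(yaw_deg-np.degrees(from_[2])+180)%360-180
    print("t",round(s["time_s"],2),"pos",p.round(1),"yaw",np.degrees(from_[2]).round(2),"grip",round(s["grip_width"],1),"F",np.round(s["ft_force"],1))
    print("-> ",(d/150).round(4),"turn",round(-dy/60,4))
E
python3 - <<'E'
from plant import r
from h import *
go(r,(530,60,330),96.3)
E
```

```text
t 0.15 pos [225.2 582.6 209.4] yaw 158.87 grip 91.6 F [ 0.2 -0.4  0.2]
->  [-3.1516 -2.5181 -0.8006] turn 1.0428
```

Emit:
{"op": "servo_tool", "data": {
  "commands": [
    [[-0.4,-0.315,-0.13,0],[-0.79,-0.63,-0.27,0],[-0.79,-0.63,-0.27,0]]
  ]
}}

```text
time_s: 0.52
ee_pos: [304.0, 449.1, 251.3]
ee_rot: [3.141, 0.001, 2.769]
ft_force: [-0.1, 0.1, -0.2]
grip_width: 91.6
```

Emit:
{"op": "servo_tool", "data": {
  "commands": [
    [[-0.4,-0.315,-0.13,0],[-0.79,-0.63,-0.27,0],[-0.79,-0.63,-0.27,0]]
  ]
}}

```text
time_s: 0.9
ee_pos: [380.1, 318.0, 292.0]
ee_rot: [3.141, 0.001, 2.769]
ft_force: [-0.2, 0.3, -0.1]
grip_width: 91.9
```

Emit:
{"op": "servo_tool", "data": {
  "commands": [
    [[-0.4,-0.315,-0.13,0],[-0.79,-0.63,-0.27,0],[-0.79,-0.63,-0.27,0]]
  ]
}}

```text
time_s: 1.27
ee_pos: [456.2, 186.9, 332.5]
ee_rot: [3.141, 0.001, 2.769]
ft_force: [-0.2, 1.4, -0.5]
grip_width: 91.7
```

Emit:
{"op": "servo_tool", "data": {
  "commands": [
    [[-0.4,-0.315,0,0.17],[-0.79,-0.63,0,0.34],[-0.79,-0.63,0,0.51],[-0.79,-0.63,0,0.68],[-0.79,-0.63,0,0.85],[-0.79,-0.63,0,1],[-0.79,-0.63,0,1],[-0.79,-0.63,0,1]]
  ]
}}

```text
time_s: 2.28
ee_pos: [531.0, 59.6, 331.4]
ee_rot: [-3.141, -0.0, 1.729]
ft_force: [0.3, -0.1, -0.4]
grip_width: 91.7
```

Run:
```python
from plant import r
from h import *
c=r.camera("wrist"); cv2.imwrite("pics/w1.png",c["image"][:,:,::-1])
print(c["fovy"],c["cx"],c["cy"]); R=np.array(c["R"]); print("cam pos",-R.T@c["t"],"fwd",R[2])
np.save("pics/w1.npy",c,allow_pickle=True)
go(r,(530,60,330),96.3)
```

```text
69.30418900778511 249.27566533637068 198.66701743011947
cam pos [519.63534891 133.16073242 506.93343702] fwd [ 0.04262652 -0.27351242 -0.96092348]
t 2.33 pos [531.1  59.5 331.5] yaw 99.04 grip 91.4 F [ 0.2 -0.6 -0.8]
->  [ 0.0042 -0.0065  0.0098] turn 0.0456
```

View pics/w1.png

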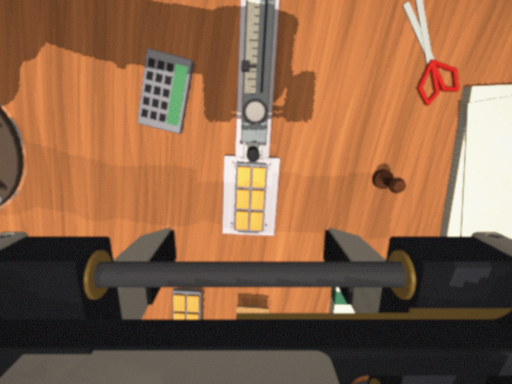

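The wrist view shows the fixture upright in the picture, with the gold layer at (251,197), knob (253,153), button (255,111) and rider (247,66). I'll enlarge it.

Run:
```python
from h import *
c=np.load("pics/w1.npy",allow_pickle=True).item(); im=c["image"][:,:,::-1]
a=im[0:120,215:290]; b=im[120:240,215:290]
cv2.imwrite("pics/w1c.png",np.hstack([cv2.resize(x,None,fx=5,fy=5,interpolation=cv2.INTER_CUBIC) for x in (a,b)]))
hsv=cv2.cvtColor(c["image"],cv2.COLOR_RGB2HSV)
gold=(hsv[...,0]>14)&(hsv[...,0]<30)&(hsv[...,1]>120)&(hsv[...,2]>150); g=gold.copy(); g[:150]=0; g[245:]=0; g[:,:220]=0; g[:,280:]=0
cl=cv2.morphologyEx(g.astype(np.uint8),cv2.MORPH_CLOSE,np.ones((5,5)))
print("lower",rect(c,cl,26))
pl=(hsv[...,1]<50)&(hsv[...,2]>120); pl[:156]=0; pl[240:]=0; pl[:,:215]=0; pl[:,290:]=0
pl=cv2.morphologyEx(pl.astype(np.uint8),cv2.MORPH_CLOSE,np.ones((9,9)));pl=cv2.morphologyEx(pl,cv2.MORPH_OPEN,np.ones((21,21)))
print("plate",rect(c,pl,10))
```

```text
lower (array([541.6,  -4.4], dtype=float32), array([ 48.4, 116.4], dtype=float32), np.float32(6.7))Traceback (most recent call last):
  File "<stdin>", line 11, in <module>
  File "h.py", line 16, in rect
    k=max(cs,key=cv2.contourArea)[:,0]
      ~~~^^^^^^^^^^^^^^^^^^^^^^^^
ValueError: max() iterable argument is empty
```

View pics/w1c.png

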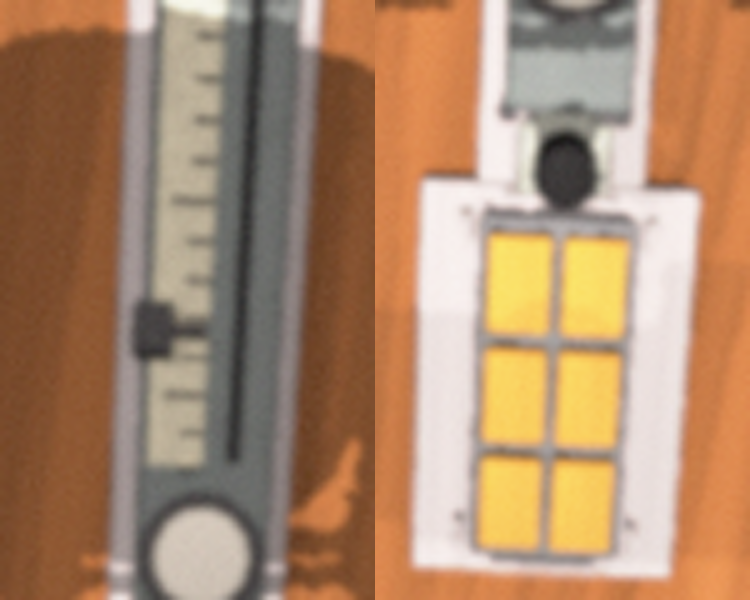

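Run:
```python
from plant import r
from h import *
c=np.load("pics/w1.npy",allow_pickle=True).item()
Rp=lambda x,y:((x-375)/5+215,y/5+120); Lp=lambda x,y:(x/5+215,y/5)
q=world(c,[Rp(422,178),Rp(700,190),Rp(670,578),Rp(413,568)],10); print("plate",q.round(1),q.mean(0))
tr=world(c,[Rp(480,212),Rp(634,222),Rp(616,558),Rp(470,553)],22); print("tray",tr.round(1),tr.mean(0))
F=np.array([541.5,-5]);th=np.radians(6.5);A=np.array([[np.cos(th),np.sin(th)],[-np.sin(th),np.cos(th)]])
for n,p,z in [("knobtop",Rp(567,150),110),("button",Lp(200,553),90),("rider",Lp(205,328),75),("50",Lp(205,200),73),("100",Lp(200,393),73)]:
    w=world(c,p,z)[0]; print(n,w.round(1),"local",(A@(w-F)).round(1))
go(r,(584,-190,330),94.5)
```

```text
plate [[485.3  63.6]
 [584.   75. ]
 [600.7 -74.2]
 [501.9 -85.8]] [542.9475598   -5.33618242]
tray [[507.8  56.7]
 [561.7  61.8]
 [577.2 -64.4]
 [522.6 -71.1]] [542.30873119  -4.24285722]
knobtop [531.7  91.9] local [ 1.2 97.4]
button [525.6 145.3] local [  1.2 151.2]
rider [517.2 206.2] local [-2.000e-01  2.126e+02]
50 [511.8 238.7] local [ -1.9 245.5]
100 [518.6 189.3] local [ -0.7 195.7]
t 2.33 pos [531.1  59.5 331.5] yaw 99.04 grip 91.4 F [ 0.2 -0.6 -0.8]
->  [-1.6983  0.0871  0.0097] turn 0.0756
```

Emit:
{"op": "servo_tool", "data": {
  "commands": [
    [[-0.4,0.04,0,0.05],[-0.8,0.08,0,0.05],[-0.85,0.08,0,0.06],[-0.85,0.08,0,0.06]]
  ]
}}

```text
time_s: 2.82
ee_pos: [562.6, -64.9, 331.4]
ee_rot: [-3.141, -0.0, 1.663]
ft_force: [-0.1, 0.8, 0.3]
grip_width: 91.6
```

Emit:
{"op": "servo_tool", "data": {
  "commands": [
    [[-0.4,-0.2,0,0],[-0.8,-0.3,0,0],[-0.9,-0.4,0,0],[-0.9,-0.4,0,0],[-0.9,-0.4,0,0]]
  ]
}}

```text
time_s: 3.45
ee_pos: [516.3, -201.9, 331.4]
ee_rot: [3.141, -0.001, 1.667]
ft_force: [0.1, 0.2, 0.3]
grip_width: 92.0
```

Run:
```python
from plant import r
from h import *
c=r.camera("wrist"); im=c["image"][:,:,::-1]
np.save("pics/w2.npy",c,allow_pickle=True)
cv2.imwrite("pics/w2.png",cv2.resize(im[90:250,130:370],None,fx=3.3,fy=3.3,interpolation=cv2.INTER_CUBIC))
go(r,(584,-291,200),94.5)
```

```text
t 3.5 pos [ 516.4 -202.   331.4] yaw 95.5 grip 92.0 F [0.4 0.1 0.3]
->  [-0.6349  0.3917  0.8751] turn 0.0167
```

View pics/w2.png

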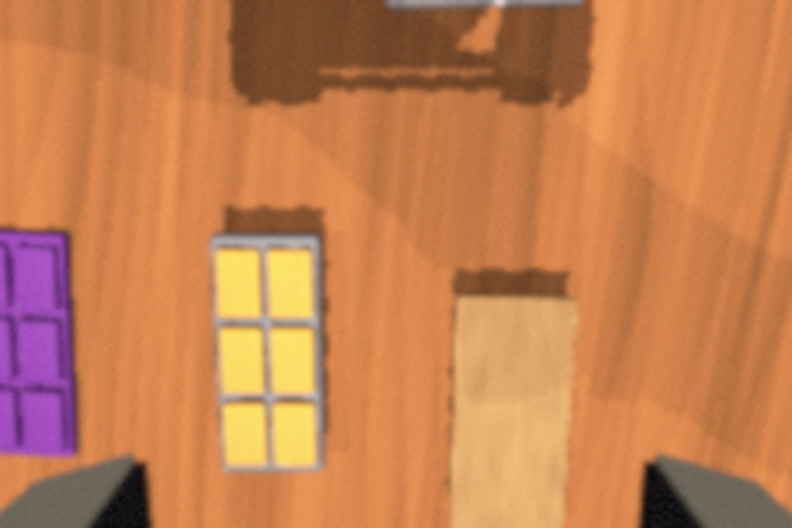

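Run:
```python
from plant import r
from h import *
c=np.load("pics/w2.npy",allow_pickle=True).item()
P=lambda *q:[(x/3.3+130,y/3.3+90) for x,y in q]
t=world(c,P((212,235),(320,235),(325,469),(225,472)),43); print("tray",t.round(1),t.mean(0))
s=world(c,P((455,296),(577,298),(450,525),(566,525)),35); print("sep",s.round(1))
for a,b in ((t[0],t[3]),(t[1],t[2]),(s[0],s[2]),(s[1],s[3])): d=a-b; print(np.degrees(np.arctan2(-d[0],d[1])))
```

```text
tray [[ 424.1 -204.4]
 [ 478.6 -199.1]
 [ 490.7 -326.4]
 [ 436.4 -333.4]] [ 457.43554658 -265.82260911]
sep [[ 551.  -225.6]
 [ 614.9 -220.6]
 [ 563.2 -357.1]
 [ 628.4 -350.8]]
5.484844712486814
5.43009277888796
5.307634188856016
5.916169941587741
```

Emit:
{"op": "servo_tool", "data": {
  "commands": [
    [[-0.32,0.2,0.3,0],[-0.636,0.412,0.6,0],[-0.636,0.412,1,0],[-0.636,0.412,1,0],[-0.636,0.412,1,0]]
  ]
}}

```text
time_s: 4.12
ee_pos: [586.1, -292.4, 181.9]
ee_rot: [-3.141, -0.001, 1.665]
ft_force: [-0.7, -0.7, 1.4]
grip_width: 91.7
```

Run:
```python
from plant import r
from h import *
c=r.camera("wrist"); im=c["image"][:,:,::-1]
np.save("pics/w3.npy",c,allow_pickle=True); cv2.imwrite("pics/w3.png",im)
go(r,(587,-291,42),95.5)
```

```text
t 4.17 pos [ 586.7 -293.   183.4] yaw 95.36 grip 92.2 F [-0.7 -0.6  1.4]
->  [0.0136 0.0019 0.9424] turn -0.0023
```

View pics/w3.png

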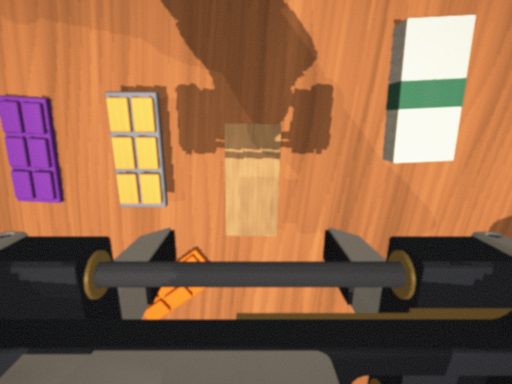

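Run:
```python
from plant import r
from h import *
c=np.load("pics/w3.npy",allow_pickle=True).item()
s=world(c,[(225,123),(281,124.5),(276,236),(226.5,235)],35);print(s.round(1),s.mean(0))
t=world(c,[(106,92),(157,92),(166,205),(119,208)],43);print(t.round(1),t.mean(0))
m=(s[0]+s[1]-s[2]-s[3])/2; print(np.degrees(np.arctan2(-m[0],m[1])))
```

```text
[[ 552.5 -225.4]
 [ 615.2 -221.1]
 [ 625.8 -356.1]
 [ 563.8 -360.6]] [ 589.31516528 -290.7950885 ]
[[ 425.2 -205.3]
 [ 479.1 -200.3]
 [ 490.  -325.4]
 [ 434.3 -334.4]] [ 457.17480447 -266.34998347]
4.637508462428971
```

Emit:
{"op": "servo_tool", "data": {
  "commands": [
    [[0.013,0.015,0.35,0.006],[0.013,0.015,0.65,0.006],[0.013,0.015,0.85,0.006],[0.013,0.015,0.942,0.006],[0.013,0.015,0.942,0.006],[0.013,0.015,0.942,0.006]]
  ]
}}

```text
time_s: 4.92
ee_pos: [589.0, -292.2, 42.3]
ee_rot: [3.139, 0.001, 1.657]
ft_force: [0.1, -0.3, -0.3]
grip_width: 91.8
```

Emit:
{"op": "servo_tool", "data": {
  "commands": [
    [[0,0,0,0],[0,0,0,0],[0,0,0,0],[0,0,0,0],[0,0,0,0],[0,0,0,0]]
  ],
  "grip": -0.2
}}

```text
time_s: 5.68
ee_pos: [587.6, -291.7, 40.2]
ee_rot: [-3.142, -0.0, 1.656]
ft_force: [-0.2, 0.6, 0.8]
grip_width: 38.3
```

Width 38 mm is less than the card's 64 mm, so something is off. I'll look.

Run:
```python
from plant import r
from h import *
a=r.camera("wrist")["image"]; b=r.camera("scene"); np.save("pics/s4.npy",b,allow_pickle=True)
uv=proj(b,[587,-291,40])[0].astype(int); print(uv)
y,x=max(uv[1]-60,0),max(uv[0]-70,0); q=cv2.resize(b["image"][y:y+120,x:x+140],None,fx=3.2,fy=3.2,interpolation=cv2.INTER_CUBIC)
w=cv2.resize(a[60:300,90:430],(340,240))
o=np.zeros((384,800,3),np.uint8); o[:240,:340]=w; o[:min(384,q.shape[0]),345:345+q.shape[1]]=q[:384,:455]
cv2.imwrite("pics/p4.png",o[:,:,::-1])
```

```text
[172 238]
```

View pics/p4.png

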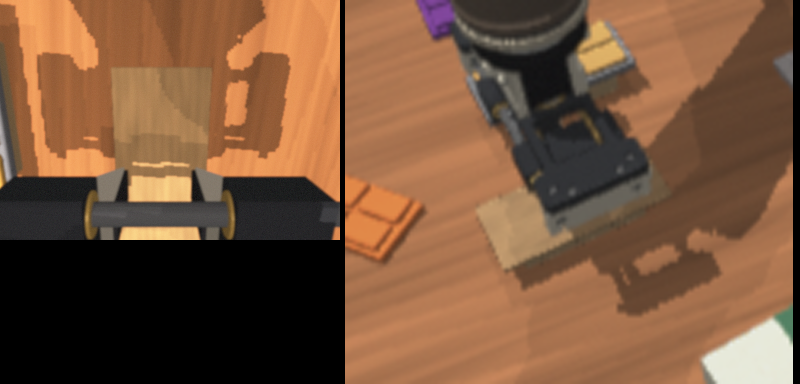

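Run:
```python
from plant import r
from h import *
b=np.load("pics/s4.npy",allow_pickle=True).item()
f=lambda X:((proj(b,X)-[102,178])*3.2+[345,0]).round(0)
u=np.array([np.cos(.0873),np.sin(.0873)]);v=np.array([-u[1],u[0]]);C=np.array([587.6,-291.7])
for z in (18,25,35,42):
    for w in (19,38): print("finger tip z",z,w,f([[*(C+u*w+v*s),z] for s in (-10,10)]).tolist())
S=np.array([589.2,-290.8])
print("card",f([[*(S+u*a+v*e),35] for a,e in((32,68),(32,-68),(-32,-68),(-32,68))]).tolist())
go(r,(587,-291,42),95)
```

```text
finger tip z 18 19 [[573.0, 235.0], [597.0, 224.0]]
finger tip z 18 38 [[583.0, 253.0], [607.0, 242.0]]
finger tip z 25 19 [[571.0, 230.0], [596.0, 219.0]]
finger tip z 25 38 [[581.0, 248.0], [606.0, 237.0]]
finger tip z 35 19 [[569.0, 222.0], [594.0, 211.0]]
finger tip z 35 38 [[579.0, 241.0], [604.0, 229.0]]
finger tip z 42 19 [[568.0, 217.0], [593.0, 206.0]]
finger tip z 42 38 [[578.0, 235.0], [603.0, 224.0]]
card [[672.0, 193.0], [504.0, 270.0], [474.0, 208.0], [637.0, 136.0]]
t 5.78 pos [ 587.6 -291.7   40.2] yaw 94.9 grip 36.9 F [ 0.6 -0.1 -0.6]
->  [ 0.0051 -0.0038 -0.0123] turn -0.0016
```

Emit:
{"op": "servo_tool", "data": {
  "commands": [
    [[0,0,0,0],[0,0,0,0],[0,0,0,0],[0,0,0,0]]
  ],
  "grip": -0.5
}}

```text
time_s: 6.28
ee_pos: [587.7, -291.7, 40.2]
ee_rot: [3.142, -0.0, 1.656]
ft_force: [-0.5, -0.4, 0.0]
grip_width: 22.9
```

Run:
```python
from plant import r
from h import *
c=r.camera("wrist"); np.save("pics/w5.npy",c,allow_pickle=True)
s=world(c,[(200,128),(300,128)],35); print(s, np.linalg.norm(s[0]-s[1]))
go(r,(587,-291,42),95); print(r.state()["joint_efforts"].round(2))
```

```text
[[ 550.9718508  -225.81142305]
 [ 613.82711053 -220.4314598 ]] 63.085082863035886
t 6.33 pos [ 587.7 -291.7   40.2] yaw 94.91 grip 22.7 F [-0.1  0.2  0.1]
->  [ 0.0052 -0.004  -0.0119] turn -0.0016
[-0.000e+00 -7.358e+01  1.207e+01 -2.395e+01 -1.000e-02  9.000e-02
  0.000e+00]
```

Run:
```python
from plant import r
from h import *
c=np.load("pics/w5.npy",allow_pickle=True).item(); im=c["image"].copy()
b=r.camera("scene"); t=r.camera("top")
k=3; x0,y0=170,110
q=cv2.resize(im[y0:y0+180,x0:x0+160],None,fx=k,fy=k,interpolation=cv2.INTER_CUBIC)
u=np.array([np.cos(.0873),np.sin(.0873)]);v=np.array([-u[1],u[0]]);C=np.array([587.7,-291.7])
for z,col in ((18,(255,0,0)),(35,(0,255,0))):
    for s in (-11.4,11.4):
        for w in (9.5,):
            p=(proj(c,[*(C+u*s+v*w),z])[0]-[x0,y0])*k; print(z,s,p.round()); cv2.circle(q,tuple(int(i) for i in p),3,col,-1)
uv=proj(t,[587,-291,40])[0].astype(int); a=cv2.resize(t["image"][uv[1]-45:uv[1]+45,uv[0]-50:uv[0]+50],None,fx=3,fy=3,interpolation=cv2.INTER_CUBIC)
o=np.zeros((600,800,3),np.uint8); o[:540,:480]=q; o[:270,490:790]=a
cv2.imwrite("pics/p5.png",o[:,:,::-1])
```

```text
18 -11.4 [192. 297.]
18 11.4 [283. 297.]
35 -11.4 [188. 320.]
35 11.4 [287. 320.]
```

View pics/p5.png

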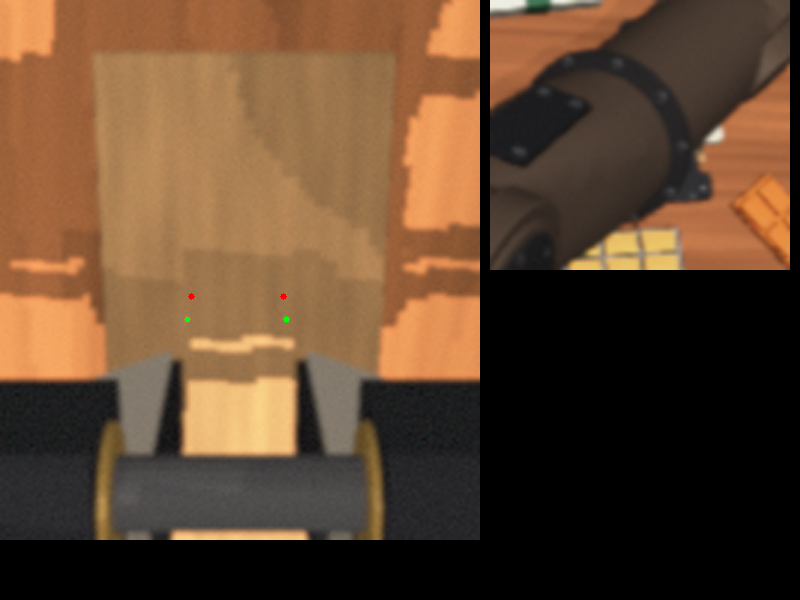

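Run:
```python
from plant import r
from h import *
for n in ("w1","w2","w3","w5"):
    c=np.load(f"pics/{n}.npy",allow_pickle=True).item();R=np.array(c["R"]); print(n,(-R.T@c["t"]).round(1),"fwd",R[2].round(3))
c=r.camera("wrist");s=r.state();R=np.array(c["R"]);print((-R.T@c["t"]).round(1),s["ee_pos"],s["joints"].round(4))
# where do visible tips lie if at given z
for z in (18,30,40,50,60,70): print(z,((proj(c,[[587.7-11.4+9.5*-.087,-292.7+9.5,z]])[0]-[170,110])*3).round())
```

```text
w1 [519.6 133.2 506.9] fwd [ 0.043 -0.274 -0.961]
w2 [ 509.4 -128.   507. ] fwd [ 0.026 -0.274 -0.961]
w3 [ 579.6 -218.4  357.4] fwd [ 0.025 -0.275 -0.961]
w5 [ 581.6 -217.5  215.7] fwd [ 0.023 -0.276 -0.961]
[ 581.6 -217.5  215.7] [ 587.68577767 -291.74081456   40.23475789] [ 0.0444  0.702   0.5293  1.6914 -0.441   0.8695  0.8457]
18 [192. 297.]
30 [189. 313.]
40 [186. 327.]
50 [183. 344.]
60 [180. 362.]
70 [177. 382.]
```

Run:
```python
from h import *
b=np.load("pics/s4.npy",allow_pickle=True).item()
f=lambda X:((proj(b,X)-[102,178])*3.2+[345,0]).round(0)
u=np.array([np.cos(.0873),np.sin(.0873)]);v=np.array([-u[1],u[0]]);C=np.array([587.6,-291.7])
for z in (60,84,100,122):
    for w in (37.5,65,95): print(z,w,f([[*(C+u*w+v*s),z] for s in (-37.5,37.5)]).tolist())
```

```text
60 37.5 [[539.0, 237.0], [634.0, 194.0]]
60 65 [[554.0, 265.0], [650.0, 220.0]]
60 95 [[570.0, 297.0], [668.0, 250.0]]
84 37.5 [[533.0, 218.0], [630.0, 174.0]]
84 65 [[548.0, 246.0], [646.0, 201.0]]
84 95 [[565.0, 278.0], [665.0, 231.0]]
100 37.5 [[530.0, 204.0], [628.0, 161.0]]
100 65 [[545.0, 233.0], [644.0, 188.0]]
100 95 [[561.0, 265.0], [663.0, 218.0]]
122 37.5 [[524.0, 186.0], [625.0, 142.0]]
122 65 [[539.0, 214.0], [641.0, 169.0]]
122 95 [[556.0, 247.0], [660.0, 200.0]]
```

The images disagree with the stated tool height. In both views the fingertips and gripper body stand about 40 mm higher than the reported TCP implies, and no contact force shows. I'll confirm it with a gentle touch-down on the card.

Emit:
{"op": "servo_tool", "data": {
  "commands": [
    [[0,0,0.05,0],[0,0,0.1,0],[0,0,0.1,0],[0,0,0.1,0]]
  ]
}}

```text
time_s: 6.98
ee_pos: [587.6, -291.8, 25.1]
ee_rot: [-3.141, -0.0, 1.656]
ft_force: [0.4, -0.0, 0.5]
grip_width: 22.8
```

Emit:
{"op": "servo_tool", "data": {
  "commands": [
    [[0,0,0.014,0],[0,0,0.014,0],[0,0,0.014,0]]
  ]
}}

```text
time_s: 7.35
ee_pos: [587.7, -291.8, 23.2]
ee_rot: [3.141, 0.0, 1.656]
ft_force: [0.6, 0.5, 0.7]
grip_width: 23.0
```

Emit:
{"op": "servo_tool", "data": {
  "commands": [
    [[0,0,0.014,0],[0,0,0.014,0]]
  ]
}}

```text
time_s: 7.6
ee_pos: [587.5, -291.6, 20.8]
ee_rot: [-3.141, -0.0, 1.656]
ft_force: [0.2, -0.0, -0.2]
grip_width: 23.3
```

Emit:
{"op": "servo_tool", "data": {
  "commands": [
    [[0,0,0.01,0],[0,0,0.01,0]]
  ]
}}

```text
time_s: 7.85
ee_pos: [587.6, -291.7, 19.4]
ee_rot: [-3.141, -0.0, 1.656]
ft_force: [-0.1, 0.4, 0.9]
grip_width: 22.7
```

Emit:
{"op": "servo_tool", "data": {
  "commands": [
    [[0,0,0.01,0],[0,0,0.01,0]]
  ]
}}

```text
time_s: 8.1
ee_pos: [587.8, -291.8, 18.7]
ee_rot: [3.141, -0.0, 1.656]
ft_force: [-2.3, 1.0, 7.9]
grip_width: 22.8
```

Contact came at a reported z of about 19 mm, so the tip is at reported z + 16 mm rather than −22 mm. That is a 38 mm offset, and I'll apply it from here on. Next: rise, open, and descend to a reported z of 4 mm.

Emit:
{"op": "servo_tool", "data": {
  "commands": [
    [[0,0,-0.1,0],[0,0,-0.2,0],[0,0,-0.2,0],[0,0,-0.2,0],[0,0,-0.2,0],[0,0,-0.2,0],[0,0,-0.2,0]]
  ],
  "grip": 1
}}

```text
time_s: 8.98
ee_pos: [587.5, -291.7, 47.8]
ee_rot: [-3.141, -0.0, 1.656]
ft_force: [0.2, -0.2, -0.8]
grip_width: 88.1
```

Emit:
{"op": "servo_tool", "data": {
  "commands": [
    [[0.007,0.008,0.1,0],[0.007,0.008,0.2,0],[0.007,0.008,0.28,0],[0.007,0.008,0.29,0],[0.007,0.008,0.29,0]]
  ]
}}

```text
time_s: 9.6
ee_pos: [588.7, -290.8, 4.4]
ee_rot: [-3.141, 0.0, 1.656]
ft_force: [0.3, -0.5, 0.2]
grip_width: 91.9
```

Emit:
{"op": "servo_tool", "data": {
  "commands": [
    [[0,0,0,0],[0,0,0,0],[0,0,0,0],[0,0,0,0],[0,0,0,0]]
  ],
  "grip": -0.2
}}

```text
time_s: 10.22
ee_pos: [588.9, -290.6, 4.8]
ee_rot: [3.141, 0.0, 1.656]
ft_force: [-0.3, 0.3, 3.0]
grip_width: 63.1
```

Emit:
{"op": "servo_tool", "data": {
  "commands": [
    [[0,0,-0.1,0],[0,0,-0.3,0],[0,0,-0.6,0],[0,0,-0.8,0],[0,0,-0.8,0]]
  ]
}}

```text
time_s: 10.85
ee_pos: [590.2, -291.8, 128.1]
ee_rot: [3.137, 0.003, 1.656]
ft_force: [0.7, -0.0, -1.1]
grip_width: 63.1
```

Run:
```python
from plant import r
from h import *
c=r.camera("wrist"); np.save("pics/w6.npy",c,allow_pickle=True); cv2.imwrite("pics/w6.png",c["image"][:,:,::-1])
go(r,(542.2,-4.6,125),96.5)
```

```text
t 10.9 pos [ 589.3 -291.   126.1] yaw 94.9 grip 62.9 F [ 0.6 -0.5 -1.5]
->  [ 1.929  -0.1501  0.0054] turn -0.0267
```

View pics/w6.png

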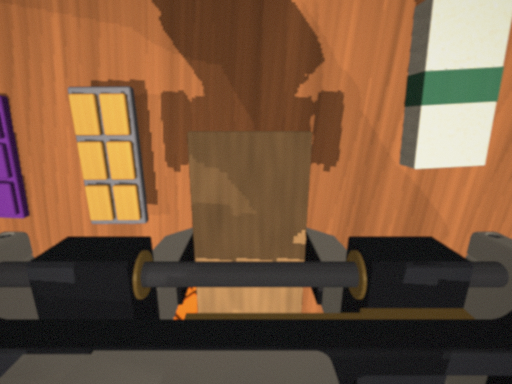

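The card is held level, with its far edge at row 131 (cols 189–309). The tray is undisturbed on its riser.

Run:
```python
from plant import r
from h import *
c=np.load("pics/w6.npy",allow_pickle=True).item()
s=r.state();p=s["ee_pos"];a=s["ee_rot"][2];X=np.array([np.cos(a),np.sin(a)]);Y=np.array([np.sin(a),-np.cos(a)])
for z in (152,157,160):
    w=world(c,[(189,131.5),(309,131.5)],z); print(z,[( (q-p[:2])@X, (q-p[:2])@Y) for q in w])
t=world(c,[(69,87),(128,87),(146,220),(90,223)],43);print(t.round(1),t.mean(0))
```

```text
152 [(np.float64(67.15503771715007), np.float64(-31.043821622252405)), (np.float64(67.11909125783762), np.float64(32.60086349056564))]
157 [(np.float64(67.38340488426681), np.float64(-30.009074097626065)), (np.float64(67.34864546560641), np.float64(31.533906703832283))]
160 [(np.float64(67.52042518453688), np.float64(-29.38822558285031)), (np.float64(67.48637799026771), np.float64(30.893732631792236))]
[[ 425.5 -204.7]
 [ 476.7 -200.3]
 [ 490.1 -323.2]
 [ 434.3 -331.1]] [ 456.65293129 -264.80906664]
```

Emit:
{"op": "servo_tool", "data": {
  "commands": [
    [[0.2,0,0,0],[0.5,-0.05,0,0],[0.85,-0.1,0,0],[1,-0.1,0,0],[1,-0.1,0,0]]
  ]
}}

```text
time_s: 11.52
ee_pos: [560.4, -139.7, 123.6]
ee_rot: [-3.14, -0.002, 1.66]
ft_force: [0.9, 0.2, -1.0]
grip_width: 63.3
```

Emit:
{"op": "servo_tool", "data": {
  "commands": [
    [[0.3,0,0,0],[0.6,0,0,0],[0.85,-0.05,0,-0.027],[0.933,-0.05,0,-0.027],[0.933,-0.05,0,-0.027],[0.933,-0.05,0,-0.027]]
  ]
}}

```text
time_s: 12.28
ee_pos: [541.9, -5.8, 124.6]
ee_rot: [3.141, 0.001, 1.682]
ft_force: [0.6, -0.9, -0.5]
grip_width: 63.5
```

Run:
```python
from plant import r
from h import *
c=r.camera("wrist"); np.save("pics/w7.npy",c,allow_pickle=True)
go(r,(542.2,-4.0,30),96.5)
```

```text
t 12.32 pos [541.9  -5.7 124.6] yaw 96.37 grip 63.2 F [-0.2 -0.1 -1.2]
->  [0.0117 0.0033 0.6306] turn -0.0022
```

Emit:
{"op": "servo_tool", "data": {
  "commands": [
    [[0.012,0.003,0.25,-0.002],[0.012,0.003,0.5,-0.002],[0.012,0.003,0.68,-0.002],[0.012,0.003,0.76,-0.002],[0.012,0.003,0.78,-0.002],[0.012,0.003,0.78,-0.002],[0.012,0.003,0.78,-0.002]]
  ]
}}

```text
time_s: 13.2
ee_pos: [542.6, -1.8, 8.5]
ee_rot: [3.14, -0.0, 1.687]
ft_force: [-0.3, 0.4, -0.4]
grip_width: 63.0
```

Emit:
{"op": "servo_tool", "data": {
  "commands": [
    [[0,0,0.02,0],[0,0,0.035,0],[0,0,0.035,0],[0,0,0.035,0]]
  ]
}}

```text
time_s: 13.7
ee_pos: [541.8, -1.8, 2.3]
ee_rot: [-3.142, 0.0, 1.687]
ft_force: [-0.2, -1.2, -0.5]
grip_width: 63.8
```

Emit:
{"op": "servo_tool", "data": {
  "commands": [
    [[-0.014,0.002,0.005,0],[-0.014,0.002,0.01,0],[-0.014,0.002,0.01,0]]
  ]
}}

```text
time_s: 14.08
ee_pos: [542.3, -3.9, 0.7]
ee_rot: [-3.142, 0.0, 1.687]
ft_force: [0.4, 0.4, -0.8]
grip_width: 63.6
```

Emit:
{"op": "servo_tool", "data": {
  "commands": [
    [[0,0,0.006,0],[0,0,0.006,0]]
  ]
}}

```text
time_s: 14.32
ee_pos: [542.4, -3.9, 0.6]
ee_rot: [3.141, -0.001, 1.687]
ft_force: [-2.7, 0.2, 11.8]
grip_width: 63.2
```

Emit:
{"op": "servo_tool", "data": {
  "commands": [
    [[0,0,-0.006,0],[0,0,-0.006,0],[0,0,-0.006,0],[0,0,-0.006,0]]
  ],
  "grip": 0.9
}}

```text
time_s: 14.82
ee_pos: [542.3, -3.8, 0.7]
ee_rot: [-3.141, 0.0, 1.687]
ft_force: [-0.0, -0.0, 0.4]
grip_width: 86.8
```

Emit:
{"op": "servo_tool", "data": {
  "commands": [
    [[0,0,-0.1,0],[0,0,-0.3,0],[0,0,-0.6,0],[0,0,-0.9,0],[0,0,-0.9,0]]
  ],
  "grip": 1
}}

```text
time_s: 15.45
ee_pos: [544.7, -4.1, 139.8]
ee_rot: [3.135, -0.0, 1.686]
ft_force: [0.4, -0.7, -0.5]
grip_width: 92.0
```

Run:
```python
from plant import r
from h import *
c=r.camera("wrist"); np.save("pics/w8.npy",c,allow_pickle=True)
hsv=cv2.cvtColor(c["image"],cv2.COLOR_RGB2HSV)
# card: compare with expected rectangle projected
print(hsv[150:232:10,252].tolist())
cv2.imwrite("pics/w8.png",c["image"][:,:,::-1])
go(r,(542.2,-4,135),96.5)
```

```text
[[14, 129, 136], [16, 133, 140], [15, 136, 137], [16, 129, 227], [16, 129, 230], [16, 131, 232], [16, 129, 232], [16, 130, 230], [16, 130, 230]]
t 15.5 pos [543.4  -3.8 137.9] yaw 96.65 grip 92.2 F [ 0.  -0.1 -0.6]
->  [-0.0006 -0.0083  0.019 ] turn 0.0025
```

Run:
```python
from plant import r
from h import *
c=np.load("pics/w8.npy",allow_pickle=True).item()
hsv=cv2.cvtColor(c["image"],cv2.COLOR_RGB2HSV).astype(int)
u=np.array([np.cos(np.radians(6.5)),np.sin(np.radians(6.5))]);v=np.array([-u[1],u[0]]);F=np.array([542.3,-4.6])
poly=proj(c,[[*(F+u*a+v*b),31] for a,b in((-42,-74),(42,-74),(42,74),(-42,74))]); print(poly.round())
m=np.zeros(hsv.shape[:2],np.uint8); cv2.fillPoly(m,[poly.astype(np.int32)],1)
m&=((hsv[...,1]>90)&(hsv[...,0]>12)&(hsv[...,0]<20)).astype(np.uint8)
m=cv2.morphologyEx(m,cv2.MORPH_OPEN,np.ones((3,3)));print(m.sum()); print(rect(c,m,31))
go(r,(457,-266,137),95.4)
```

```text
[[209. 255.]
 [283. 255.]
 [289. 119.]
 [203. 119.]]
7442
(array([542.1,  -4.5], dtype=float32), array([ 63. , 137.3], dtype=float32), np.float32(6.43))
t 15.5 pos [543.4  -3.8 137.9] yaw 96.65 grip 92.2 F [ 0.  -0.1 -0.6]
->  [-1.6698 -0.7747  0.0018] turn 0.0208
```

Measured, the card lies at (542.1, −4.5) with yaw 6.4°, on target. Next, the tray.

Emit:
{"op": "servo_tool", "data": {
  "commands": [
    [[-0.35,-0.15,0,0],[-0.7,-0.3,0,0],[-0.83,-0.38,0,0],[-0.83,-0.38,0,0]]
  ]
}}

```text
time_s: 16.0
ee_pos: [498.5, -135.8, 135.2]
ee_rot: [-3.14, -0.0, 1.683]
ft_force: [0.7, 0.3, -1.0]
grip_width: 91.5
```

Emit:
{"op": "servo_tool", "data": {
  "commands": [
    [[-0.35,-0.2,0,0.02],[-0.7,-0.3,0,0.02],[-0.84,-0.39,0.1,0.021],[-0.84,-0.39,0.2,0.021],[-0.84,-0.39,0.3,0.021],[-0.84,-0.39,0.3,0.021]]
  ]
}}

```text
time_s: 16.75
ee_pos: [456.6, -263.8, 89.3]
ee_rot: [-3.139, -0.002, 1.667]
ft_force: [-0.2, -0.2, 0.7]
grip_width: 91.9
```

Run:
```python
from plant import r
from h import *
go(r,(457,-266,17),95.4)
```

```text
t 16.75 pos [ 456.6 -263.8   89.3] yaw 95.53 grip 91.9 F [-0.2 -0.2  0.7]
->  [-0.016   0.0025  0.4817] turn 0.0022
```

Emit:
{"op": "servo_tool", "data": {
  "commands": [
    [[-0.016,0.002,0.2,0.002],[-0.016,0.002,0.38,0.002],[-0.016,0.002,0.47,0.002],[-0.016,0.002,0.482,0.002],[-0.016,0.002,0.482,0.002]]
  ]
}}

```text
time_s: 17.38
ee_pos: [457.7, -268.5, 19.2]
ee_rot: [3.141, 0.0, 1.663]
ft_force: [0.2, -0.8, 0.4]
grip_width: 92.0
```

Emit:
{"op": "servo_tool", "data": {
  "commands": [
    [[0,0,0,0],[0,0,0,0],[0,0,0,0],[0,0,0,0],[0,0,0,0]]
  ],
  "grip": -0.2
}}

```text
time_s: 18.0
ee_pos: [456.7, -268.4, 18.5]
ee_rot: [-3.141, -0.0, 1.662]
ft_force: [-1.6, 0.4, 4.0]
grip_width: 55.7
```

Emit:
{"op": "servo_tool", "data": {
  "commands": [
    [[0,0,-0.1,0],[0,0,-0.25,0],[0,0,-0.5,0],[0,0,-0.75,0],[0,0,-0.75,0],[0,0,-0.75,0]]
  ]
}}

```text
time_s: 18.75
ee_pos: [456.8, -267.8, 130.6]
ee_rot: [-3.141, -0.001, 1.663]
ft_force: [-0.6, -0.0, -3.3]
grip_width: 55.6
```

Run:
```python
from plant import r
from h import *
c=r.camera("wrist"); np.save("pics/w9.npy",c,allow_pickle=True)
hsv=cv2.cvtColor(c["image"],cv2.COLOR_RGB2HSV).astype(int)
s=r.state();p=s["ee_pos"];a=s["ee_rot"][2];X=np.array([np.cos(a),np.sin(a)]);Y=np.array([np.sin(a),-np.cos(a)])
# gold front edge; bars' block spans 115 of 130 -> front at +57.5
g=(hsv[...,0]>14)&(hsv[...,0]<30)&(hsv[...,1]>140)&(hsv[...,2]>110); g[235:]=0
n,l,st,ce=cv2.connectedComponentsWithStats(g.astype(np.uint8)); print([ (x.tolist()) for x in st[1:] if x[4]>60])
for z in (p[2]+16+11.5,):
    for col in (249,):
        for row in range(110,150,4): print(row,hsv[row,col],hsv[row,225],((world(c,[(col,row)],z)[0]-p[:2])@X).round(1))
go(r,(542.1,-4.5,130),96.5)
```

```text
[[391, 0, 52, 174, 3106], [27, 36, 23, 199, 1421], [190, 65, 10, 38, 222], [433, 75, 45, 136, 559], [116, 87, 17, 41, 340], [96, 107, 9, 19, 93], [253, 145, 42, 64, 2523], [204, 146, 42, 63, 2555], [178, 164, 20, 68, 681], [491, 191, 18, 39, 154], [48, 199, 10, 36, 149], [207, 217, 39, 18, 682], [253, 217, 39, 18, 684]]
110 [ 12 157 164] [ 12 160 155] 78.6
114 [ 12 157 164] [ 12 160 153] 76.6
118 [ 12 163 161] [ 12 164 152] 74.6
122 [ 12 160 164] [ 12 163 150] 72.7
126 [ 12 158 163] [ 12 159 152] 70.7
130 [ 12 161 165] [ 12 158 152] 68.6
134 [  5  14 106] [  0  11 117] 66.6
138 [173   9 120] [176  13 139] 64.6
142 [174  11 117] [175  11 140] 62.5
146 [162  11 119] [ 17 163 191] 60.4
t 18.8 pos [ 456.5 -267.7  130.1] yaw 95.28 grip 55.8 F [ 0.8  0.3 -2.6]
->  [1.6944e+00 7.3000e-01 1.3000e-03] turn -0.0203
```

Emit:
{"op": "servo_tool", "data": {
  "commands": [
    [[0.2,0.1,0,0],[0.5,0.25,0,0],[0.8,0.36,0,0],[0.9,0.37,0,0],[0.9,0.37,0,0]]
  ]
}}

```text
time_s: 19.42
ee_pos: [499.2, -127.9, 130.0]
ee_rot: [-3.139, -0.0, 1.665]
ft_force: [0.5, -1.3, -2.7]
grip_width: 55.8
```

Emit:
{"op": "servo_tool", "data": {
  "commands": [
    [[0.25,0.12,0,0],[0.5,0.25,0,-0.02],[0.75,0.36,0,-0.02],[0.781,0.36,0,-0.02],[0.781,0.36,0,-0.02],[0.781,0.36,0,-0.02]]
  ]
}}

```text
time_s: 20.18
ee_pos: [542.6, -9.6, 131.0]
ee_rot: [-3.141, 0.001, 1.681]
ft_force: [0.3, 0.7, -3.1]
grip_width: 55.9
```

Run:
```python
from plant import r
from h import *
go(r,(542.3,-6.5,19.5),96.5)
```

```text
t 20.18 pos [542.6  -9.6 131. ] yaw 96.29 grip 55.9 F [ 0.3  0.7 -3.1]
->  [0.0214 0.0008 0.7431] turn -0.0035
```

Emit:
{"op": "servo_tool", "data": {
  "commands": [
    [[0.021,0,0.2,-0.003],[0.021,0,0.45,-0.003],[0.021,0,0.62,-0.003],[0.021,0,0.69,-0.003],[0.021,0,0.7,-0.003],[0.021,0,0.7,-0.003],[0.021,0,0.7,-0.003]]
  ]
}}

```text
time_s: 21.05
ee_pos: [543.4, -4.1, 26.9]
ee_rot: [3.14, -0.0, 1.687]
ft_force: [0.1, 0.3, -3.1]
grip_width: 55.7
```

Run:
```python
from plant import r
from h import *
go(r,(542.3,-6.5,19.5),96.5)
```

```text
t 21.05 pos [543.4  -4.1  26.9] yaw 96.65 grip 55.7 F [ 0.1  0.3 -3.1]
->  [-0.0148 -0.0091  0.0493] turn 0.0024
```

Emit:
{"op": "servo_tool", "data": {
  "commands": [
    [[-0.015,-0.007,0.02,0],[-0.015,-0.007,0.035,0],[-0.015,-0.007,0.043,0],[-0.015,-0.007,0.043,0]]
  ]
}}

```text
time_s: 21.55
ee_pos: [541.8, -6.5, 19.5]
ee_rot: [-3.141, -0.0, 1.687]
ft_force: [-0.6, 0.0, 0.1]
grip_width: 55.7
```

Emit:
{"op": "servo_tool", "data": {
  "commands": [
    [[0,0,0.007,0],[0,0,0.007,0]]
  ]
}}

```text
time_s: 21.8
ee_pos: [541.8, -6.5, 19.5]
ee_rot: [3.141, -0.001, 1.687]
ft_force: [-6.3, 0.5, 15.2]
grip_width: 55.9
```

Emit:
{"op": "servo_tool", "data": {
  "commands": [
    [[0,0,-0.006,0],[0,0,-0.006,0],[0,0,-0.006,0],[0,0,-0.006,0],[0,0,-0.006,0]]
  ],
  "grip": 0.9
}}

```text
time_s: 22.42
ee_pos: [541.8, -6.5, 19.3]
ee_rot: [-3.141, 0.0, 1.687]
ft_force: [-0.3, -0.2, 1.1]
grip_width: 87.1
```

Emit:
{"op": "servo_tool", "data": {
  "commands": [
    [[0,0,-0.1,0],[0,0,-0.3,0],[0,0,-0.6,0],[0,0,-0.9,0],[0,0,-0.9,0],[0,0,-0.9,0]]
  ]
}}

```text
time_s: 23.18
ee_pos: [541.6, -6.3, 154.6]
ee_rot: [3.141, -0.0, 1.687]
ft_force: [-0.5, 0.3, -0.4]
grip_width: 87.4
```

Run:
```python
from plant import r
from h import *
c=r.camera("wrist"); np.save("pics/w10.npy",c,allow_pickle=True)
hsv=cv2.cvtColor(c["image"],cv2.COLOR_RGB2HSV).astype(int)
g=((hsv[...,0]>18)&(hsv[...,0]<30)&(hsv[...,1]>140)&(hsv[...,2]>130)).astype(np.uint8); g[:100]=0; g[:,:205]=0; g[:,290:]=0
print(rect(c,cv2.morphologyEx(g,cv2.MORPH_CLOSE,np.ones((7,7))),47))
a=c["image"][80:270,180:320]; cv2.imwrite("pics/w10.png",cv2.resize(a,None,fx=3,fy=3,interpolation=cv2.INTER_CUBIC)[:,:,::-1])
w=np.load("pics/w8.npy",allow_pickle=True).item()
# button centre (white disc) in both pictures
for q in (c,w):
    h=cv2.cvtColor(q["image"],cv2.COLOR_RGB2HSV).astype(int)
    m=((h[...,1]<40)&(h[...,2]>150)).astype(np.uint8); e=proj(q,[525.2,144.3,90])[0]; print("exp button px",e)
    n,l,st,ce=cv2.connectedComponentsWithStats(m)
    for k in range(1,n):
        if st[k][4]>100 and np.hypot(*(ce[k]-e))<60: print(st[k],ce[k],world(q,ce[k],90))
go(r,(525.2,144.3,120),96.5)
```

```text
(array([543.7, -24.2], dtype=float32), array([47.2, 73.1], dtype=float32), np.float32(6.65))
exp button px [250.5630789   12.45897411]
[234   0  35  33 979] [250.84882533  14.37895812] [[525.5623342  143.06851834]]
exp button px [245.34998241   7.61231953]
[227   0  38  29 929] [245.39074273  12.30678149] [[525.54971389 141.43576935]]
t 23.23 pos [541.2  -6.3 153.9] yaw 96.65 grip 87.2 F [-0.7 -0.2 -0.9]
->  [1.0096 0.0105 0.2263] turn 0.0025
```

Run:
```python
from plant import r
from h import *
c=np.load("pics/w10.npy",allow_pickle=True).item()
hsv=cv2.cvtColor(c["image"],cv2.COLOR_RGB2HSV).astype(int)
g=((hsv[...,0]>17)&(hsv[...,0]<30)&(hsv[...,1]>135)&(hsv[...,2]>60)).astype(np.uint8); g[:100]=0; g[:,:205]=0; g[:,290:]=0
g=cv2.morphologyEx(g,cv2.MORPH_OPEN,np.ones((3,3)))
print(rect(c,cv2.morphologyEx(g,cv2.MORPH_CLOSE,np.ones((9,9))),47))
for row in range(112,150,3): print(row,hsv[row,248],hsv[row,235],world(c,[(248,row)],47)[0].round(1))
```

```text
(array([541.4,  -4.2], dtype=float32), array([ 47.4, 113.6], dtype=float32), np.float32(6.74))
112 [ 20  24 129] [  9  19 137] [531.2  73.8]
115 [  2  21 172] [  3  20 150] [531.5  71. ]
118 [  2  23 165] [  7  22 150] [531.8  68.2]
121 [  4  26 170] [  6  24 168] [532.1  65.4]
124 [ 15 127 159] [ 16 127 155] [532.5  62.6]
127 [ 11  53 116] [ 13  54 114] [532.8  59.8]
130 [  0  10 122] [174  10 123] [533.1  56.9]
133 [ 10  19 121] [ 16 115 149] [533.4  54. ]
136 [ 13  53 125] [ 18 167 201] [533.8  51.1]
139 [ 12  60 119] [ 17 167 200] [534.1  48.2]
142 [ 13  60 120] [ 18 167 171] [534.4  45.3]
145 [ 13  53 116] [ 18 169 166] [534.8  42.4]
148 [ 15  59 113] [ 18 168 168] [535.1  39.4]
```

Emit:
{"op": "servo_tool", "data": {
  "commands": [
    [[0.3,0,0,0],[0.6,0.01,0,0],[0.9,0.01,0,0],[1,0.01,0.1,0],[1,0.01,0.23,0],[1,0.01,0.23,0]]
  ],
  "grip": -1
}}

```text
time_s: 23.98
ee_pos: [524.3, 141.5, 117.7]
ee_rot: [-3.137, 0.002, 1.686]
ft_force: [-0.0, -0.0, 0.6]
grip_width: 32.1
```

Run:
```python
from plant import r
from h import *
c=r.camera("wrist"); np.save("pics/w11.npy",c,allow_pickle=True)
go(r,(525.2,144.6,80),96.5)
```

```text
t 24.02 pos [525.2 141.4 118.8] yaw 96.56 grip 28.1 F [1.  0.1 0.9]
->  [0.0218 0.0033 0.2584] turn 0.0011
```

The tray measures (541.4, −4.2) at yaw 6.7°, within 1 mm of the card. Now the button.

Emit:
{"op": "servo_tool", "data": {
  "commands": [
    [[0.021,0.003,0,0],[0.021,0.003,0,0],[0.021,0.003,0.1,0],[0.021,0.003,0.2,0],[0.021,0.003,0.26,0],[0.021,0.003,0.26,0]]
  ]
}}

```text
time_s: 24.78
ee_pos: [525.4, 145.5, 79.8]
ee_rot: [-3.14, 0.001, 1.687]
ft_force: [-0.2, 0.1, 0.2]
grip_width: 0.5
```

Emit:
{"op": "servo_tool", "data": {
  "commands": [
    [[0,0,0.02,0],[0,0,0.04,0],[0,0,0.06,0],[0,0,0.06,0]]
  ]
}}

```text
time_s: 25.28
ee_pos: [526.1, 145.9, 71.8]
ee_rot: [3.141, -0.0, 1.687]
ft_force: [-0.6, -0.1, 1.3]
grip_width: 0.4
```

Emit:
{"op": "servo_tool", "data": {
  "commands": [
    [[0,0,0.015,0],[0,0,0.03,0],[0,0,0.03,0]]
  ]
}}

```text
time_s: 25.65
ee_pos: [526.1, 145.9, 67.2]
ee_rot: [3.142, 0.0, 1.687]
ft_force: [-0.8, 0.0, 0.0]
grip_width: 0.2
```

Emit:
{"op": "servo_tool", "data": {
  "commands": [
    [[0,0,0.01,0],[0,0,0.02,0],[0,0,0.02,0]]
  ]
}}

```text
time_s: 26.02
ee_pos: [526.3, 145.9, 65.5]
ee_rot: [3.141, -0.001, 1.687]
ft_force: [-5.1, -1.2, 20.5]
grip_width: 0.6
```

Emit:
{"op": "servo_tool", "data": {
  "commands": [
    [[0,0,-0.15,0],[0,0,-0.35,0],[-0.2,0,-0.35,0],[-0.4,0,-0.35,0],[-0.4,0,-0.35,0],[-0.4,0,-0.35,0],[-0.4,0,-0.35,0]]
  ],
  "grip": 0.6
}}

```text
time_s: 26.9
ee_pos: [532.8, 87.4, 116.6]
ee_rot: [-3.141, -0.0, 1.688]
ft_force: [0.1, 0.7, -0.9]
grip_width: 65.6
```

Run:
```python
from plant import r
from h import *
c=r.camera("wrist"); np.save("pics/w12.npy",c,allow_pickle=True)
go(r,(532.0,84.8,59),96.5)
h=cv2.cvtColor(c["image"],cv2.COLOR_RGB2HSV).astype(int)
e=proj(c,[525.2,144.4,82])[0]; print("exp btn",e,"knob top exp",proj(c,[532,84.8,110])[0])
m=((h[...,1]<40)&(h[...,2]>150)).astype(np.uint8);n,l,st,ce=cv2.connectedComponentsWithStats(m)
for k in range(1,n):
    if st[k][4]>100 and np.hypot(*(ce[k]-e))<60: print(st[k],ce[k])
f=lambda d:28/np.linalg.norm(world(c,[e],d)[0]-world(c,[e+[1,0]],d)[0]); print("width px at z 90/82",f(90),f(82))
```

```text
t 26.95 pos [532.9  87.3 116.7] yaw 96.73 grip 69.9 F [-0.3 -0.3 -0. ]
->  [-0.0159 -0.0075  0.3843] turn 0.0039
exp btn [247.88391466 142.41648899] knob top exp [247.45292251 231.98261146]
[ 246    0   49  262 1888] [278.1779661  179.56673729]
[ 230  123   37   38 1091] [248.26122823 141.69477544]
width px at z 90/82 39.1293039163624 37.63972716509498
```

The button now measures 37–38 px wide, against 37.6 expected when down and 39.1 when up. Next, grasp the knob.

Emit:
{"op": "servo_tool", "data": {
  "commands": [
    [[-0.016,-0.006,0.15,0],[-0.016,-0.006,0.3,0],[-0.016,-0.006,0.375,0],[-0.016,-0.006,0.38,0],[-0.016,-0.006,0.38,0]]
  ]
}}

```text
time_s: 27.58
ee_pos: [532.9, 83.9, 60.4]
ee_rot: [3.141, -0.0, 1.687]
ft_force: [0.1, -0.5, 0.1]
grip_width: 73.4
```

Emit:
{"op": "servo_tool", "data": {
  "commands": [
    [[0,0,0,0],[0,0,0,0],[0,0,0,0],[0,0,0,0],[0,0,0,0],[0,0,0,0]]
  ],
  "grip": -1
}}

```text
time_s: 28.32
ee_pos: [532.2, 83.8, 59.8]
ee_rot: [-3.141, -0.0, 1.687]
ft_force: [-0.9, 0.4, 2.7]
grip_width: 19.4
```

Run:
```python
from plant import r
from h import *
c=r.camera("wrist"); np.save("pics/w13.npy",c,allow_pickle=True)
go(r,(542.2,-4.6,60),96.5)
e=np.array([542.2,-4.6]);u=np.radians(6.5);v=np.array([-np.sin(u),np.cos(u)])
print("pts", [proj(c,[*(e+v*y),z])[0].round() for y,z in ((295,75),(212,75),(150,82))])
```

```text
t 28.38 pos [532.2  83.8  59.9] yaw 96.65 grip 19.4 F [-0.4 -1.   0.2]
->  [-0.5929 -0.002  -0.001 ] turn 0.0025
pts [array([ 250., -205.]), array([249.,  19.]), array([249., 144.])]
```

Emit:
{"op": "servo_tool", "data": {
  "commands": [
    [[-0.06,0,0,0],[-0.12,0,0,0],[-0.18,0,0,0],[-0.25,0,0,0],[-0.32,0,0,0],[-0.39,0,0,0],[-0.46,0,0,0],[-0.52,0,0,0],[-0.553,0,0,0],[-0.553,0,0,0],[-0.553,0,0,0]]
  ]
}}

```text
time_s: 29.75
ee_pos: [541.4, 1.1, 59.8]
ee_rot: [-3.141, -0.0, 1.686]
ft_force: [-4.5, 4.1, 4.2]
grip_width: 19.2
```

Run:
```python
from plant import r
from h import *
c=r.camera("wrist"); np.save("pics/w14.npy",c,allow_pickle=True)
go(r,(541.6,1.4,60),96.5)
e=np.array([542.2,-4.6]);u=np.radians(6.5);v=np.array([-np.sin(u),np.cos(u)])
print("rider exp",proj(c,[*(e+v*212),75])[0].round(), proj(c,[*(e+v*195),73])[0].round())
uv=proj(c,[*(e+v*205),75])[0].astype(int); x,y=uv[0]-50,max(0,uv[1]-75); print(x,y)
q=c["image"][y:y+120,x:x+110]; cv2.imwrite("pics/w14.png",cv2.resize(q,None,fx=5,fy=5,interpolation=cv2.INTER_CUBIC)[:,:,::-1])
```

```text
t 29.8 pos [541.4   1.1  59.8] yaw 96.62 grip 19.5 F [-4.   3.3  5. ]
->  [ 0.0016  0.0017 -0.0014] turn 0.002
rider exp [ 250. -205.] [ 250. -148.]
200 0
```

View pics/w14.png

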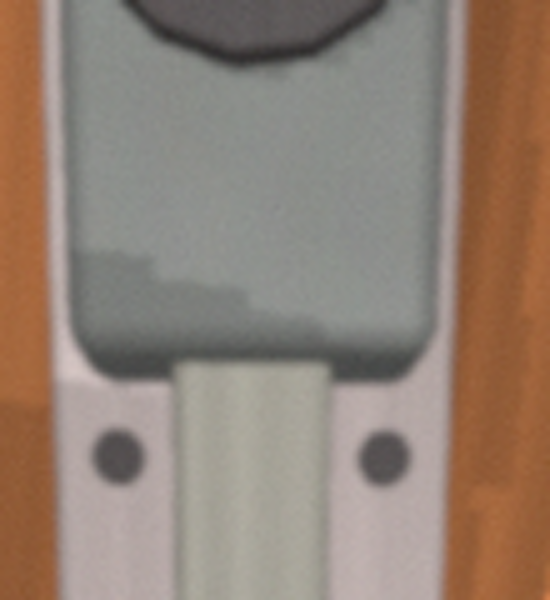

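The arm is out, with the steel bar visible beyond the sleeve. Tool travel is 83.2 mm against a mark estimate of 83.0. I'll check the pointer against the rider in the scene and top cameras, using the last view.

Run:
```python
from plant import r
from h import *
e=np.array([542.2,-4.6]);u=np.radians(6.5);v=np.array([-np.sin(u),np.cos(u)])
o=np.zeros((600,800,3),np.uint8)
for i,n in enumerate(("scene","top")):
    c=r.camera(n); np.save(f"pics/f_{n}.npy",c,allow_pickle=True)
    uv=proj(c,[*(e+v*225),75])[0].round().astype(int); w,h=(50,37) if n=="scene" else (50,37)
    x,y=uv[0]-w//2,uv[1]-h//2; k=8
    print(n,x,y,[ (y0,((proj(c,[*(e+v*y0),75])[0]-[x,y])*k).round().tolist()) for y0 in (295,245,212,195)])
    o[0:h*k,i*400:i*400+w*k]=cv2.resize(c["image"][y:y+h,x:x+w],None,fx=k,fy=k,interpolation=cv2.INTER_CUBIC)
    b=cv2.imread(f"pics/{n}0.png")[:,:,::-1]
    o[300:300+h*k,i*400:i*400+w*k]=cv2.resize(b[y:y+h,x:x+w],None,fx=k,fy=k,interpolation=cv2.INTER_CUBIC)
cv2.imwrite("pics/final.png",o[:,:,::-1])
```

```text
scene 309 133 [(295, [345.0, 80.0]), (245, [241.0, 128.0]), (212, [171.0, 160.0]), (195, [134.0, 176.0])]
top 148 190 [(295, [26.0, 156.0]), (245, [152.0, 145.0]), (212, [235.0, 138.0]), (195, [278.0, 134.0])]
```

View pics/final.png

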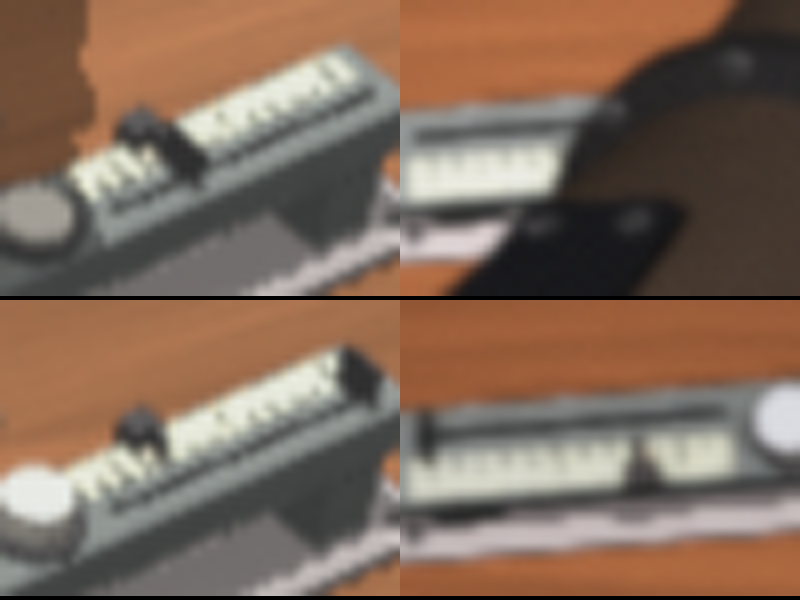

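Run:
```python
from h import *
c=np.load("pics/f_scene.npy",allow_pickle=True).item()
g=lambda a:cv2.resize(cv2.cvtColor(a,cv2.COLOR_RGB2GRAY),None,fx=8,fy=8,interpolation=cv2.INTER_CUBIC)
x,y,w,h=309,133,56,40
A=g(cv2.imread("pics/scene0.png")[y:y+h,x:x+w,::-1].copy()); B=g(c["image"][y:y+h,x:x+w].copy())
# darkest-pixel centroids of the pointer: B darkened vs A and A darkened vs B
D=B.astype(int)-A
for n,m in (("new",D<-60),("old",D>60)):
    k,l,st,ce=cv2.connectedComponentsWithStats(m.astype(np.uint8)); print(n,[(st[i].tolist(),ce[i].round(1).tolist()) for i in range(1,k) if st[i][4]>300])
e=np.array([542.2,-4.6]);t=np.radians(6.5);v=np.array([-np.sin(t),np.cos(t)]);uu=np.array([np.cos(t),np.sin(t)])
P=lambda X,Y,z:((proj(c,[*(e+v*Y+uu*X),z])[0]-[x,y])*8).round(1).tolist()
print("slot 295",P(0,295,78),"212",P(0,212,78),"rider -8:",P(-8,212,76),P(8,212,76))
T=A[40:104,335:388]; R=cv2.matchTemplate(B,T,cv2.TM_CCOEFF_NORMED); print(cv2.minMaxLoc(R))
```

```text
new [([164, 121, 40, 52, 1377], [181.3, 148.1]), ([0, 158, 80, 58, 3589], [38.3, 186.7])]
old [([335, 48, 46, 46, 1446], [355.6, 72.8])]
slot 295 [346.7, 74.1] 212 [172.5, 153.3] rider -8: [157.1, 144.9] [186.2, 170.1]
(-0.6384566426277161, 0.6447135806083679, (22, 176), (158, 122))
```

Run:
```python
from plant import r
from h import *
go(r,(541.4,1.1,60),96.6); print(r.close_job())
```

```text
t 29.9 pos [541.4   1.2  59.8] yaw 96.63 grip 19.3 F [-4.2  4.1  5.2]
->  [-0.0007  0.0002 -0.0013] turn 0.0005
the job is handed in; nothing more can be done
None
```

I completed every step and handed the job in at 29.9 s, still holding the knob. No verdict is reported at hand-in, so the result rests on the checks below.

- **Card:** placed at (542.1, −4.5) mm, yaw 6.4°, within about 1 mm of the lower layer. It was set down in contact, then released.
- **Second tray:** placed at (541.4, −4.2) mm, yaw 6.7°, within about 1 mm of the card. It was also set down in contact. I did not re-measure the stack after pulling the arm, but the arm and fingers passed well above it.
- **Lock button:** pushed to its stop at about 20 N, with the fingertips at 81.5 mm against the 82 mm given for fully down. The picture agreed, and the arm then came free.
- **Keeper arm:** tool travel was 83.2 mm. The pointer's shift in the scene picture came out at 82.4 to 84.6 mm. The mark reads 83.0 mm from the wrist camera and 83.5 mm from the top camera. All agree within about 2 mm, against a limit of 5 mm.
- **Knob:** gripped at 19.4 mm opening, with about 4 N of spring pull showing at the wrist.

**Tool height disagreed with the description:** the fingertips stood 16 mm above the reported TCP height instead of 22 mm below it, a 38 mm offset. My first grasp closed above the card without touching it. The pictures showed why, and a touch-down on the card at about 8 N gave the offset, which I used for every later move.

I did not re-measure the bystanders at the end. No move went near them and no unexpected forces showed. In the before and after scene pictures the set mark is in the same place.

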